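# Fit the ball dish into its clamp stand with a quarter turn and hold it

## Robot

A 6-joint arm with a two-finger parallel gripper is mounted at the origin on a cart in front of the work surface, level with it; the furniture and walls round the work are solid. World frame = base frame: x ahead of the robot, y to its left, z up, the work surface at z = 0. Lengths are in m, angles in rad, forces in N, time in s.
With the tool pointing down it reaches from about 0.35 to 0.85 m from the base axis. Payload 8.1 kg.
Tool frame: the origin (TCP) lies at the centre of the arm's flange, where the gripper is bolted on; the fingertips stand 186 mm ahead of it and the grasp point (between the pads) lies 167 mm ahead of it (robot.grasp_offset is the distance from the TCP to the grasp point, in m); z points along the fingers, y is the line along which they close (so a half turn about z gives the same grasp; the last joint's range is limited). The gripper opens to 93 mm and grips with 3 to 60 N. Pads are 15 mm wide; open, the fingers measure 128 mm over their backs; the gripper's body (75 mm by 188 mm) begins 65 mm behind the grasp point.
Start: joints at [-1.331, 0.13, 1.488, -0, 1.523, -0.085], TCP at [0.191, -0.569, 0.405] pointing down, gripper open.
Joint ranges: [-2.96, 2.96], [-0.89, 2.26], [0.02, 2.5], [-1.34, 4.48], [0, 2.73], [-2.66, 2.66]. Speed limits (rad/s): [2.39, 2.39, 2.79, 3.14, 3.14, 3.14].

## Interface

Orientations are given as a rotation vector (axis times angle).
In Python, from plant import robot gives the robot as it stands.
- The arm moves only by the tool drive_tool, never from a script. Its argument "moves" is one flat list of numbers, 7 for each row, row after row: the finger opening in mm, from 0 to 93, then the shift along the tool's x, y, z in mm, then the turn, a rotation vector about the tool's x, y, z in degrees. A call has 1 to 8 rows; each row shifts and turns the commanded pose from where the row before left it, along the tool's axes as they then stand; what a row does not reach is not made up. A row lasts 1/10 s, in which the tool goes at most 50 mm and 8.59 degrees, less where a joint would pass 70% of its speed; a pose out of reach is approached as far as the arm can. A call is refused whole if a number of a shift passes 50 or a number of a turn 8.59, either way. A call with a gripper value outside its range is refused whole. The fingers move at their own pace and stop on an object; "grip_force" is the grip in N (left out, the last holds). Time passes only in rows, so rows that do not move let the fingers close. It gives the time, the measured TCP pose, the force, the opening and the grip force at its end, in the units of the state.
- robot.read_state(): the state, without advancing time (a new reading comes with each control period).
- robot.read_camera(name): name is "scene" or "top" or "wrist"; returns a dict with "color" (420x560x3 uint8, red, green, blue), "depth" (420x560 float32, m along the optical axis (not along the pixel's ray), 0 where there is no reading), "mtx" (3x3 intrinsics, pixels), "R" (3x3) and "t" (3): a world point X has camera coordinates R X + t. Camera axes: x right, y down, z forward; pixel columns grow to the right and rows downward; lengths in m; the calibration is good to about 2 mm. A picture is of the moment at which its call begins.
- robot.close_job(): hands the job in; it is judged then, once.
The state is a dict: "t": time; "q": joint angles; "dq": joint speeds; "joint_torque": joint torques, N m; "tool_pos": TCP position; "orientation": TCP orientation; "force": force on the tool from outside, world axes, zero at the start; "wrist_torque": the same for the moment, N m; "opening": finger opening in m; "gripper_force": force on a finger pad.
Only numpy, scipy, OpenCV 4.12 (cv2) and the standard library are available. Lean on these libraries where they do the work, as an engineer would, in place of code of your own. Each camera call takes 0.05 s, during which the arm holds its last target. There are 200 camera calls.

## Task

The shallow dish with the loose ball is our vibration tell-tale for the washers. Lift it by its bail out of the parking sleeve, pass the T-ended stem under it down through the slot of the clamp stand, then turn the dish a quarter turn so that the T (and the bail) lies square across the slot, and finish while still holding it there: level, ball in the middle, the dish hovering about 15 mm above the stand's top without leaning on it, so that I can tighten the clamp screw. The ball must never roll outside the circle engraved in the dish and the gripper must not touch it; do not shift the timer, the tin or the brush.

Things in the scene. Friction and masses are not known exactly. Their poses are not given: they have to be found in the camera images.
- dish: Loose round aluminium dish, 120 mm across, 32 mm high to its rim, about 0.22 kg, bail (arched handle) above, T-ended stem below. Origin: centre of its flat underside (80 mm across); z up; y along the bail, from rim to rim. Half a turn makes no difference. At the start it sits level on the sleeve, its stem hanging inside.
- grip (a point): centre of the black flat-sided grip bar at the top of the bail, 85 mm above the dish's origin, same axes; bar 56 mm along y, 12 mm thick along x, 18 mm high; over 35 mm free between its underside and the ball
- stem_tip (a point): lowest end of the stem, on the dish's axis 55 mm below its origin. The stem is round, 10 mm thick; its end is a T bar, 30 mm along the dish's y (parallel to the bail), 9 mm along x, 10 mm high, so the T's upper side lies 45 mm below the dish's origin
- dish_middle (a point): where the ball's centre is when the ball rests in the middle, 22.7 mm above the dish's origin. The dish inside is a shallow 10 degree cone falling to the middle; a circle of radius 25 mm is engraved in it
- ball_center (a point): centre of the loose steel ball, 25 mm across, about 50 g, lying in the dish; it rolls freely
- ball: the same ball; its origin and axes turn with it as it rolls, so use its centre point instead
- stand: Grey clamp stand, fixed to the worktop: foot 120 x 90 x 10 mm, post on its +x side, and on top a tongue 70 x 64 mm reaching to -x, upper face 75 mm and lower face 55 mm above the worktop. A clamp screw sticks out of the tongue's -x end. Origin: on the worktop under the slot's centre. Under the tongue the T has room to turn (33 mm to the post, 45 mm down to the foot).
- slot (a point): centre of the slot's mouth on the tongue's upper face, 75 mm above the worktop; axes as the stand's. The slot goes right through the 20 mm tongue: 37 mm along the stand's y, 16 mm along x, edges chamfered
- sleeve: Grey upright parking tube, fixed to the worktop, 76 mm outside, 62 mm inside, 65 mm high; origin at the centre of its underside. It and the stand stand left and right of each other, either way round.
- timer: bystander: round wind-up timer, 66 mm across, 48 mm high; origin under its middle
- small_tin: bystander: tin, 57 mm across, 72 mm high; origin under its middle
- scrub_brush: bystander: scrubbing brush, 61 x 154 x 46 mm; origin under its middle
Mind the look-alikes: they are no part of the job. What is shaped like the dish but red is not meant.

How it is judged:
By the outcome, as a careful person would: the job done as asked, in the order asked, and still so for the second after the job is handed in, while the arm keeps its last pose, push and grip.
It also fails if it takes over 58 s, if anything falls off the work surface, if the arm or the gripper's body presses on something with over 40 N, if the wrist force passes 120 N, or if a joint passes its speed limit or range.

## Working session

There is one attempt and no reset: what is moved stays moved. The work goes in short steps, Python scripts to look and compute and a tool call to move; the robot and the scene stay as the last step left them, time stands still between calls to the robot, and variables do not carry over. Pictures are saved under pics/ and viewed, at most 11 in all, crops included, and the job is handed in when it is done.

Besides the shell and the picture viewer there is one more tool, called after "Call:" as name(argument=value, ...), one argument or row to a line, values as JSON. drive_tool: Moves the arm, as the interface text tells. Its arguments: {"type":"object","properties":{"moves":{"type":"array","items":{"type":"number"}},"grip_force":{"type":"number"}},"required":["moves"]}

```bash
ls; mkdir -p pics; python3 - <<'E'
from plant import robot
import cv2,numpy as np
a=robot.read_camera("scene");b=robot.read_camera("top")
np.savez('c0.npz',**{'s_'+k:v for k,v in a.items()},**{'t_'+k:v for k,v in b.items()})
cv2.imwrite('pics/s0.png',a['color'][...,::-1]);cv2.imwrite('pics/t0.png',b['color'][...,::-1])
s=robot.read_state();print(s['tool_pos'],s['orientation'],s['t'],s['opening'])
for c in(a,b):print(c['R'].round(3),c['t'].round(3),c['mtx'].round(1))
E
```

```text
pics
[ 0.19143692 -0.56843247  0.4038022 ] [-3.09865663e+00 -5.07671550e-01  2.17807557e-04] 0.1 0.09291171317606348
[[ 0.917 -0.4    0.005]
 [-0.207 -0.486 -0.849]
 [ 0.342  0.777 -0.528]] [-0.512  0.184  1.569] [[436.8   0.  276.9]
 [  0.  436.8 198.6]
 [  0.    0.    1. ]]
[[-0.278 -0.96   0.006]
 [-0.748  0.213 -0.628]
 [ 0.602 -0.179 -0.778]] [0.082 0.517 1.379] [[467.1   0.  276.9]
 [  0.  467.1 206. ]
 [  0.    0.    1. ]]
```

View pics/s0.png

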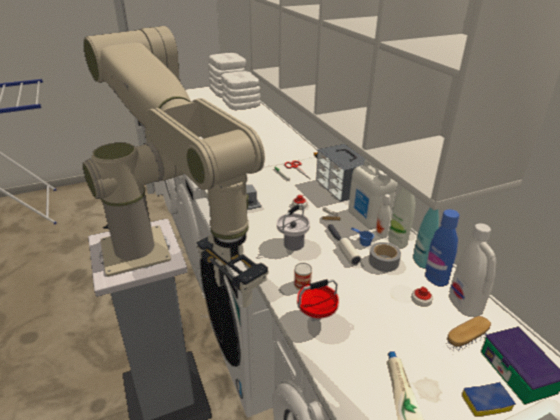

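View pics/t0.png

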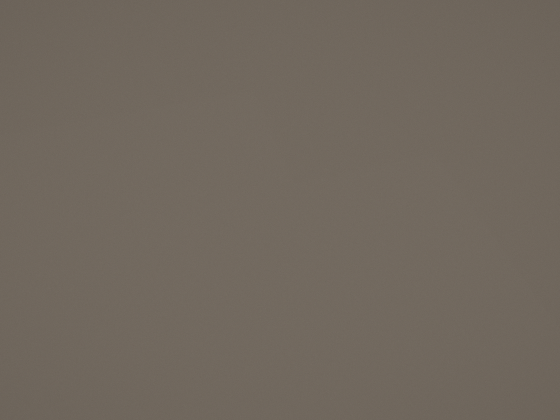

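The scene view shows the aluminium dish at (293,225) on its sleeve, with the red look-alike at (318,300). The stand is probably the grey thing at about (250,195). The top view is blocked by the arm.

```bash
cat > h.py <<'E'
import numpy as np,cv2
def ray(c,u,v,z):
    "world point on plane z seen at pixel u,v"
    C=-c['R'].T@c['t'];d=c['R'].T@np.linalg.solve(c['mtx'],[u,v,1.]);return C+d*(z-C[2])/d[2]
def proj(c,X):
    p=c['mtx']@(c['R']@np.asarray(X,float)+c['t']);return p[:2]/p[2]
def cloud(c):
    h,w=c['depth'].shape;v,u=np.mgrid[:h,:w];d=c['depth']
    p=np.stack([u,v,np.ones_like(u)],-1)@np.linalg.inv(c['mtx']).T*d[...,None]
    X=(p-c['t'])@c['R'];X[d==0]=np.nan;return X
def load(f,p):
    z=np.load(f);return {k:z[p+'_'+k] for k in('color','depth','mtx','R','t')}
E
python3 - <<'E'
from h import *
from plant import robot
s=load('c0.npz','s');t=load('c0.npz','t')
for c in(s,t):print(-c['R'].T@c['t'])
print(np.median(t['depth']))
X=cloud(s)
for n,(u,v) in dict(dish=(293,228),red=(318,300),redbase=(314,330),q=(250,195),timer=(300,203),brush=(470,330),tin=(303,275),wb=(385,257)).items():print(n,X[v,u].round(3))
cv2.imwrite('pics/s0c.png',cv2.resize(s['color'][140:350,190:470,::-1],None,fx=2.8,fy=2.8,interpolation=2))
w=robot.read_camera("wrist");cv2.imwrite('pics/w0.png',w['color'][...,::-1])
np.savez('w0.npz',**{'w_'+k:v for k,v in w.items()})
E
```

```text
[-0.02888314 -1.33423754  0.98765712]
[-0.42139878  0.21579683  1.39699911]
0.1605945
dish [ 0.534 -0.198  0.076]
red [ 0.454 -0.538  0.067]
redbase [ 0.421 -0.582  0.001]
q [0.481 0.098 0.06 ]
timer [ 0.572 -0.17   0.157]
brush [ 0.797 -0.786  0.045]
tin [ 0.462 -0.423  0.066]
wb [ 0.805 -0.389  0.001]
```

View pics/s0c.png

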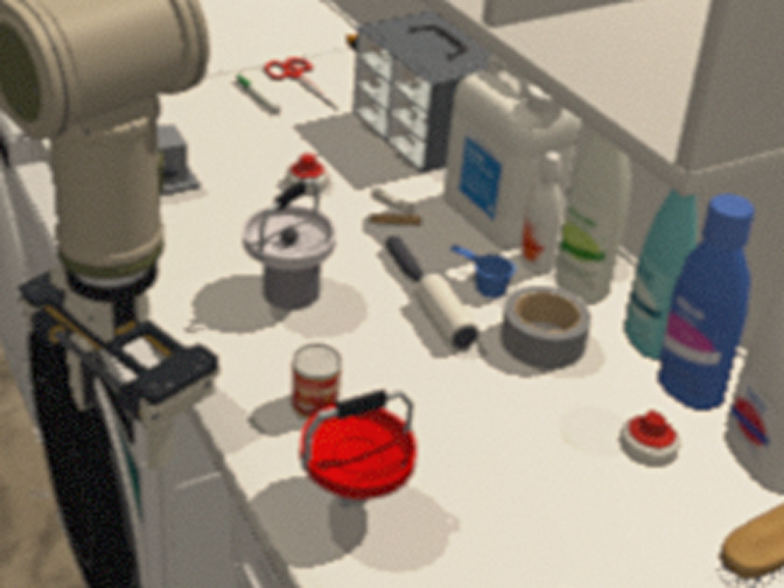

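The dish meant is the aluminium one with the steel ball, at crop (290,235). The red one at crop (358,450) is the look-alike. The stand is half hidden behind the arm near crop (175,160), so I'll move the arm to see it.

Call:
drive_tool(
  moves=[93,35,-32,-5,0,0,0,93,35,-32,-5,0,0,0,93,35,-32,-5,0,0,0,93,35,-32,-5,0,0,0,93,35,-32,-5,0,0,0,93,35,-32,-5,0,0,0,93,35,-32,-5,0,0,0,93,35,-32,-5,0,0,0],
)

```text
t: 0.95
tool_pos: [0.3755, -0.2348, 0.4448]
orientation: [3.1, 0.507, 0.0]
force: [1.2, -0.7, 0.0]
opening: 0.0931
gripper_force: 0.0
```

```bash
cat > snap.py <<'E'
import sys
from h import *
from plant import robot
n=sys.argv[1];d={};im=[]
for k in("scene","top","wrist"):
    c=robot.read_camera(k);im.append(c['color']);d.update({k[0]+'_'+a:b for a,b in c.items()})
np.savez(n+'.npz',**d)
cv2.imwrite(f'pics/{n}.png',cv2.resize(np.vstack([np.hstack(im[:2]),np.hstack([im[2],im[2]*0])]),(800,600),interpolation=cv2.INTER_AREA)[...,::-1])
s=robot.read_state();print(s['t'],s['tool_pos'].round(4),s['orientation'].round(4),s['force'].round(1))
E
python3 snap.py a1
```

```text
1.1 [ 0.3762 -0.2345  0.4451] [3.0984e+00 5.1610e-01 1.3000e-03] [-0.9 -0.4 -0.4]
```

View pics/a1.png

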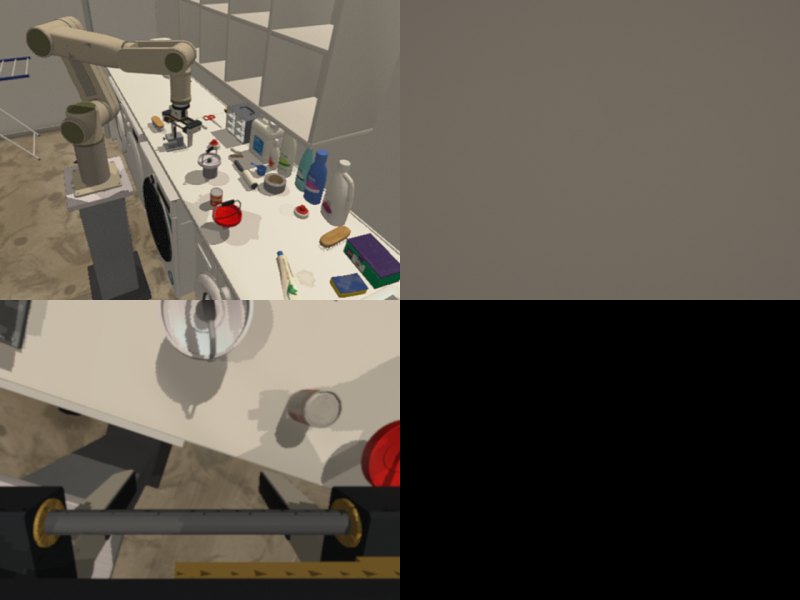

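The wrist view (bottom left of the mosaic) shows the dish at its upper edge, with the red dish to the right and the stand edge at top left. The top camera stays blocked. I'll move forward and left.

Call:
drive_tool(
  moves=[93,35,-35,-6,0,0,0,93,35,-35,-6,0,0,0,93,35,-35,-6,0,0,0,93,0,0,0,0,0,0],
)

```text
t: 1.5
tool_pos: [0.4426, -0.1004, 0.4632]
orientation: [-3.098, -0.516, -0.002]
force: [-1.6, 0.1, -0.4]
opening: 0.0935
gripper_force: 0.0
```

```bash
python3 - <<'E'
from h import *
from plant import robot
c=robot.read_camera('wrist');np.savez('a2.npz',**{'w_'+k:v for k,v in c.items()})
cv2.imwrite('pics/a2.png',cv2.resize(c['color'],(800,600),interpolation=2)[...,::-1])
s=robot.read_state();print(s['t'],s['tool_pos'].round(4),s['orientation'].round(4))
print(-c['R'].T@c['t'],c['R'].round(3),c['mtx'][0])
E
```

```text
1.55 [ 0.4418 -0.1025  0.4627] [ 3.0991e+00  5.1410e-01 -1.0000e-04]
[ 0.50832251 -0.07763597  0.44314473] [[ 0.323 -0.946 -0.001]
 [-0.916 -0.313  0.251]
 [-0.238 -0.08  -0.968]] [329.37626119   0.         276.11469405]
```

View pics/a2.png

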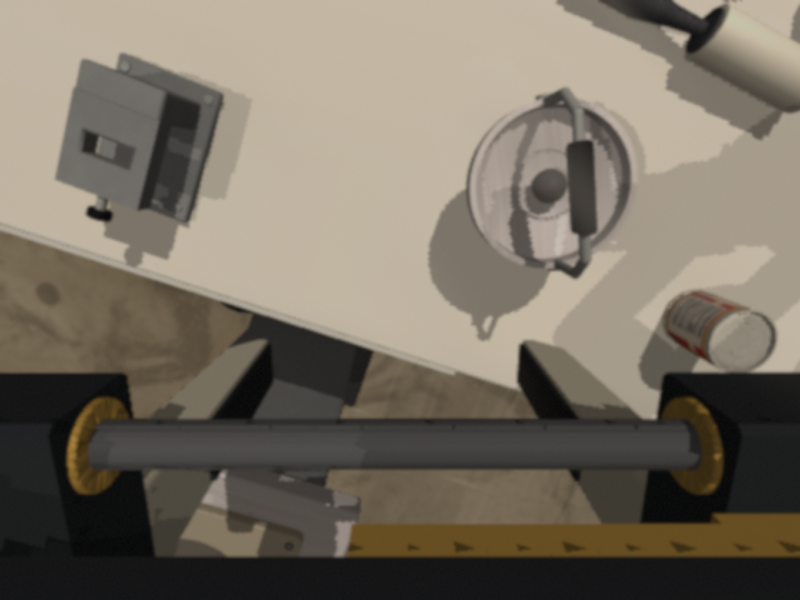

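In the wrist view the stand is on the left with its slot at (108,150) and its screw at (100,212). The dish is at (549,186) with its bar at (581,187) and the ball in the middle. Next I'll measure them.

```bash
cat > m.py <<'E'
import sys
from h import *
def stand(c):
    X=cloud(c);Z=X[...,2]
    m=((abs(Z-.075)<.008)&(X[...,1]>-.02)).astype(np.uint8)
    n,l,st,_=cv2.connectedComponentsWithStats(m);i=1+np.argmax(st[1:,4]);m=(l==i).astype(np.uint8)
    m=cv2.morphologyEx(m,cv2.MORPH_OPEN,np.ones((3,3)))
    cs,h=cv2.findContours(m,cv2.RETR_CCOMP,cv2.CHAIN_APPROX_NONE)
    for k,cc in enumerate(cs):
        if cv2.contourArea(cc)<30:continue
        P=np.array([ray(c,u,v,.075)[:2] for u,v in cc[:,0]])*1000
        r=cv2.minAreaRect(P.astype(np.float32));print('hole' if h[0,k,3]>=0 else 'outer',np.round(r[0],1),np.round(r[1],1),round(r[2],1))
    print('ztop',np.nanmedian(Z[m>0]))
def bar(c,zt,near=None,zr=(.0,1)):
    X=cloud(c);g=c['color'].max(-1)
    m=((abs(X[...,2]-zt)<.012)&(g<90)); m[280*420//420:]&=True
    if near is not None:m&=np.hypot(X[...,0]-near[0],X[...,1]-near[1])<.08
    n,l,st,_=cv2.connectedComponentsWithStats(m.astype(np.uint8));i=1+np.argmax(st[1:,4])
    v,u=np.where(l==i);P=np.array([ray(c,a,b,zt)[:2] for a,b in zip(u,v)])*1000
    r=cv2.minAreaRect(P.astype(np.float32));e=P-P.mean(0);d=np.linalg.svd(e,full_matrices=False)[2][0]
    print('bar',len(u),'px',u.mean(),v.mean(),'rect',np.round(r[0],1),np.round(r[1],1),'ang',np.degrees(np.arctan2(d[1],d[0])),'z',np.median(X[l==i][:,2]))
E
python3 - <<'E'
from m import *
c=load('a2.npz','w')
stand(c);bar(c,.159,(.53,-.2))
X=cloud(c)
print('ball',ray(c,549*.7,186*.7,.0877), 'bar',ray(c,581*.7,187*.7,.159))
# slot by image in px: print grey values around
print(cv2.cvtColor(c['color'],cv2.COLOR_RGB2GRAY)[86:122,50:100:2])
Z=X[...,2];m=(abs(Z-.097)<.004)&(X[...,1]<-.1)&(np.hypot(X[...,0]-.53,X[...,1]+.2)<.09)
v,u=np.where(m);P=np.array([ray(c,a,b,.097)[:2] for a,b in zip(u,v)])*1000
print('rim',cv2.minEnclosingCircle(P.astype(np.float32)),len(u))
E
```

```text
outer [455.5 130.1] [ 68.  110.8] 87.6
hole [454.6 129.5] [35.6 17. ] 87.4
ztop 0.07466020398777648
bar 1159 px 407.3149266609146 132.88955996548748 rect [ 526.6 -189.1] [75.3 14.4] ang -153.44775126883982 z 0.1581128716159595
ball [ 0.53610441 -0.18814528  0.0877    ] bar [ 0.53608316 -0.18403567  0.159     ]
[[109 109 109 108 108 106 106 107 106 106 107 107 106 107 105 105 106 106
  107 107 107 106 105 105 106]
 [110 109 110 109 108 106 107 106 106 106 106 107 106 106 106 106 105 106
  107 108 106 106 105 105 106]
 [111 110 109 108 105 106 106 107 105 106 105 107 106 105 106 105 106 105
  107 107 106 106 106 106 106]
 [111 110 110 104  97 100 106 107 106 106 107 106 106 106 106 105 106 106
  107 106 106 106 105 107 107]
 [110 110 110 101  83  87  98 104 106 106 106 106 106 106 106 106 106 105
  107 107 106 107 106 106 107]
 [110 110 110 100  76  69  83  94 102 105 106 106 106 106 106 106 107 107
  108 107 107 106 105 107 108]
 [111 110 109  98  74  54  62  77  91  99 105 106 106 106 106 106 105 107
  108 107 107 107 106 107 108]
 [110 110 110  98  74  48  46  58  72  86  99 104 107
[... 2363 characters left out ...]
[111 111 111 112 110 110 109 109 109 108 109 108 108 109 107 103  94  83
   75  69  77 100 108 108 108]
 [110 111 113 112 110 110 108 109 108 108 108 108 108 108 108 108 103  96
   85  77  81 102 108 109 108]
 [110 111 113 112 111 109 108 109 109 108 108 109 108 108 108 108 108 103
   96  88  90 105 109 108 108]
 [111 112 112 112 110 109 108 109 109 108 109 109 109 108 108 108 107 106
  104 101 100 107 108 108 109]
 [111 112 112 112 110 109 109 108 109 109 109 108 109 108 108 108 108 108
  106 106 105 107 108 109 108]
 [111 112 113 111 111 109 109 108 108 108 109 108 109 108 108 108 107 108
  108 108 107 108 108 109 108]]
rim ((536.5880126953125, -187.7758331298828), 62.416690826416016) 2151
```

```bash
python3 - <<'E'
from m import *
c=load('a2.npz','w');g=c['color'].max(-1).astype(int)
X=cloud(c);print(g[130,390:425])
for th in(60,75,90):
    m=(g<th);m[:90]=0;m[170:]=0;m[:,:390]=0;m[:,:]&=True;m[:,425:]=0
    m=cv2.morphologyEx(m.astype(np.uint8),cv2.MORPH_OPEN,np.ones((9,9)))
    v,u=np.where(m);P=np.array([ray(c,a,b,.159)[:2] for a,b in zip(u,v)])*1000
    r=cv2.minAreaRect(P.astype(np.float32));d=np.linalg.svd(P-P.mean(0),full_matrices=False)[2][0]
    print(th,len(u),P.mean(0),r,np.degrees(np.arctan2(*d[::-1])),np.nanmedian(X[v,u,2]))
E
```

```text
[ 84  84  83  82  83  86  92  92  79  70  67  67  68  68  68  68  68  67
  67  66  66  65  66  65  65  74  99 130 148 153 153 153 155 155 156]
60 234 [ 553.47262742 -176.2416347 ] ((553.283447265625, -176.13088989257812), (11.886022567749023, 13.431130409240723), 18.828731536865234) -108.77118569385698 0.15851324417722631
75 1033 [ 536.56001314 -184.01124922] ((535.6737060546875, -184.34385681152344), (53.404747009277344, 13.692440032958984), 26.7957706451416) -152.88825851946515 0.1581904486664692
90 1127 [ 536.30645043 -184.18299051] ((535.3750610351562, -184.44703674316406), (54.23298263549805, 14.850728034973145), 26.597225189208984) -152.32092496951404 0.15815311381778357
```

Call:
drive_tool(
  moves=[93,15.5,27.8,15,0,0,0,93,15.5,27.8,15,0,0,0,93,15.5,27.8,15,0,0,0,93,15.5,27.8,15,0,0,0,60,0,0,10,0,0,-8.3,40,0,0,0,0,0,0,40,0,0,0,0,0,0],
)

```text
t: 2.25
tool_pos: [0.5345, -0.191, 0.3923]
orientation: [-3.057, -0.722, 0.002]
force: [0.5, 0.1, 0.6]
opening: 0.0732
gripper_force: 0.0
```

```bash
python3 - <<'E'
from m import *
from plant import robot
c=robot.read_camera('wrist');s0=robot.read_camera('scene');np.savez('a3.npz',**{'w_'+k:v for k,v in c.items()},**{'s_'+k:v for k,v in s0.items()})
q=proj(s0,[.536,-.188,.13]).astype(int);k=s0['color'][q[1]-60:q[1]+60,q[0]-80:q[0]+80]
cv2.imwrite('pics/a3.png',np.hstack([cv2.resize(c['color'],(400,300)),cv2.resize(k,(400,300),interpolation=2)])[...,::-1])
s=robot.read_state();print(s['t'],s['tool_pos'].round(4),s['orientation'].round(4),s['opening'],s['q'].round(3))
print('bar expected px',proj(c,[.5363,-.1877,.159]),'scale .714')
X=cloud(c);Z=X[...,2];m=(abs(Z-.097)<.004)&(np.hypot(X[...,0]-.536,X[...,1]+.188)<.07)
v,u=np.where(m);P=np.array([ray(c,a,b,.097)[:2] for a,b in zip(u,v)])*1000
print('rim',cv2.minEnclosingCircle(P.astype(np.float32)),len(u))
E
```

```text
2.35 [ 0.5349 -0.1901  0.3938] [3.0559e+00 7.2450e-01 1.6000e-03] 0.06585859721358898 [-0.432  0.048  1.596 -0.     1.497  0.674]
bar expected px [273.75515894 221.5011207 ] scale .714
rim ((537.3991088867188, -187.69027709960938), 61.788238525390625) 2647
```

View pics/a3.png

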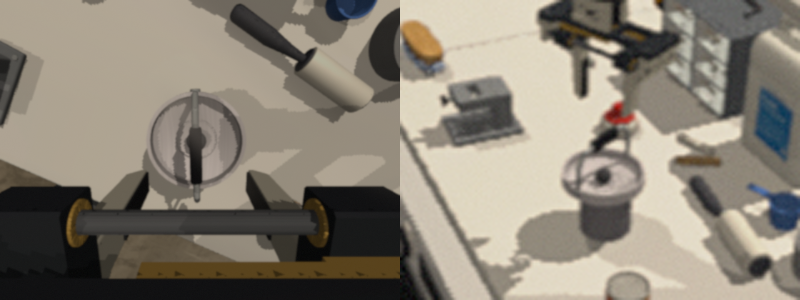

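The wrist view shows the bar upright at about (195,155), midway between the fingers, and the ball is centred. The scene crop shows the gripper above the dish with the way clear.

```bash
python3 - <<'E'
from m import *
c=load('a3.npz','w');g=c['color'].max(-1).astype(int);X=cloud(c)
m=(g<80)&(abs(X[...,2]-.158)<.012);m[245:]=0;m[:150]=0;m[:,:255]=0;m[:,295:]=0
m=cv2.morphologyEx(m.astype(np.uint8),cv2.MORPH_OPEN,np.ones((9,9)))
v,u=np.where(m);P=np.array([ray(c,a,b,.159)[:2] for a,b in zip(u,v)])*1000
r=cv2.minAreaRect(P.astype(np.float32));d=np.linalg.svd(P-P.mean(0),full_matrices=False)[2][0]
print(len(u),u.min(),u.max(),v.min(),v.max(),P.mean(0),r,np.degrees(np.arctan2(*d[::-1])),np.nanmedian(X[v,u,2]))
E
```

```text
950 266 282 181 244 [ 542.82666348 -184.84367024] ((541.5452880859375, -185.282470703125), (44.049407958984375, 10.755369186401367), 26.753461837768555) -152.19108919805947 0.15864013412537972
```

Call:
drive_tool(
  moves=[45,2.6,-1.3,10,0,0,0,45,0,0,15,0,0,0,45,0,0,18,0,0,0,45,0,0,15,0,0,0,40,0,0,12,0,0,0,30,0,0,7,0,0,0,25,0,0,0,0,0,0,20,0,0,0,0,0,0],
  grip_force=10,
)

```text
t: 3.15
tool_pos: [0.5373, -0.187, 0.3161]
orientation: [3.055, 0.731, 0.001]
force: [-0.4, 0.7, -0.1]
opening: 0.022
gripper_force: 0.0
```

Call:
drive_tool(
  moves=[18,0,0,0,0,0,0,16,0,0,0,0,0,0,15,0,0,0,0,0,0,14,0,0,0,0,0,0,13,0,0,0,0,0,0,12,0,0,0,0,0,0,10,0,0,0,0,0,0],
)

```text
t: 3.85
tool_pos: [0.5372, -0.187, 0.3159]
orientation: [3.055, 0.731, 0.0]
force: [0.5, -1.9, 1.5]
opening: 0.0119
gripper_force: 10.0
```

```bash
python3 - <<'E'
from plant import robot
s=robot.read_state();print(s)
E
```

```text
{'t': 3.85, 'q': array([-4.25128939e-01,  1.05287605e-01,  1.67981042e+00, -1.43574410e-04,
        1.35610515e+00,  6.76139051e-01]), 'dq': array([ 2.87046939e-03,  2.57218189e-03, -8.95629213e-05,  1.09752765e-03,
        1.13683796e-03,  1.73728829e-03]), 'joint_torque': array([ 5.59131671e-01, -5.20052969e+01, -4.64746463e+01,  3.28314481e-01,
        8.10713810e-02,  3.57922567e-03]), 'tool_pos': array([ 0.53718392, -0.18703045,  0.31591928]), 'orientation': array([3.05506514e+00, 7.30742626e-01, 3.48227671e-04]), 'force': array([ 0.5356946 , -1.87490269,  1.5077929 ]), 'wrist_torque': array([-0.21720485, -0.05579254, -0.05091592]), 'gripper_force': 9.990044832229614, 'opening': 0.01191107128483743}
```

Call:
drive_tool(
  moves=[10,0,0,0,0,0,0,10,0,0,0,0,0,0,10,0,0,-1,0,0,0,10,0,0,-2,0,0,0,10,0,0,-3,0,0,0,10,0,0,-3,0,0,0,10,0,0,-2,0,0,0,10,0,0,0,0,0,0],
  grip_force=45,
)

```text
t: 4.65
tool_pos: [0.5373, -0.1869, 0.3273]
orientation: [3.055, 0.731, 0.001]
force: [-0.2, 0.1, -2.8]
opening: 0.0116
gripper_force: 39.7
```

```bash
cat > chk.py <<'E'
import sys
from m import *
from plant import robot
"rim circle, ball, rim-plane tilt from the wrist view"
s=robot.read_state();c=robot.read_camera('wrist');np.savez(sys.argv[1]+'.npz',**{'w_'+k:v for k,v in c.items()})
R=cv2.Rodrigues(s['orientation'])[0];G=s['tool_pos']+.167*R[:,2]
print('t',s['t'],'grasp',G.round(4),'toolx deg',np.degrees(np.arctan2(R[1,0],R[0,0])).round(2),'z',R[:,2].round(4),'F',s['force'].round(2),'open',round(s['opening'],4),'q',s['q'].round(2))
X=cloud(c);zr=G[2]-.085+.032;g=c['color'].max(-1)
m=(abs(X[...,2]-zr)<.006)&(np.hypot(X[...,0]-G[0],X[...,1]-G[1])<.075)&(np.hypot(X[...,0]-G[0],X[...,1]-G[1])>.053)
Q=X[m];A=np.c_[Q[:,:2]-G[:2],np.ones(len(Q))];k=np.linalg.lstsq(A,Q[:,2],rcond=None)[0]
print('rim tilt deg',np.degrees(k[:2]).round(2),'z',k[2].round(4),'exp',zr.round(4),len(Q))
v,u=np.where(m);P=np.array([ray(c,a,b,zr)[:2] for a,b in zip(u,v)])*1000
if len(P):print('rim',cv2.minEnclosingCircle(P.astype(np.float32)))
zb=G[2]-.085+.0227;p=proj(c,[*G[:2],zb]);print('middle px',p.round(1))
x,y=p.astype(int);k=c['color'][max(0,y-80):y+60,x-100:x+100]
cv2.imwrite(f'pics/{sys.argv[1]}.png',cv2.resize(k,None,fx=3,fy=3,interpolation=2)[...,::-1])
E
python3 chk.py b1
```

```text
t 4.65 grasp [ 0.5374 -0.187   0.1603] toolx deg 26.91 z [ 7.e-04 -3.e-04 -1.e+00] F [-0.22  0.09 -2.78] open 0.0116 q [-0.42  0.1   1.67  0.    1.38  0.68]
rim tilt deg [0.85 0.38] z 0.107 exp 0.1073 3188
rim ((538.5159301757812, -186.3897247314453), 60.791534423828125)
middle px [276.6 228.1]
```

View pics/b1.png

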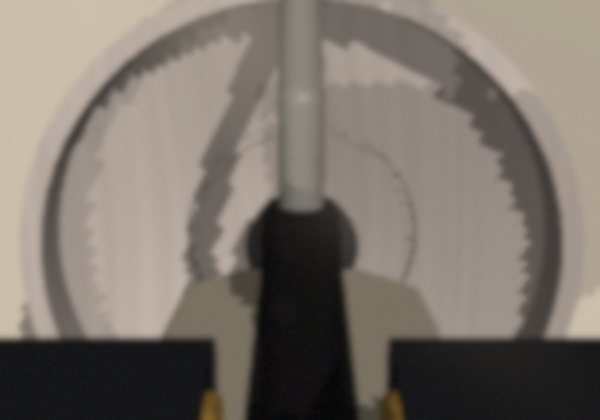

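The dish is lifted and level, and the wrist carries its full weight. The ball shows behind the bar at (302,240), inside the engraved circle. I'll continue lifting.

Call:
drive_tool(
  moves=[10,0,0,-4,0,0,0,10,0,0,-7,0,0,0,10,0,0,-11,0,0,0,10,0,0,-14,0,0,0,10,0,0,-14,0,0,0,10,0,0,-11,0,0,0,10,0,0,-7,0,0,0,10,0,0,-4,0,0,0],
)

```text
t: 5.5
tool_pos: [0.5373, -0.187, 0.4]
orientation: [3.055, 0.731, 0.002]
force: [0.8, 0.3, -2.8]
opening: 0.0116
gripper_force: 39.7
```

```bash
python3 chk.py b2; python3 - <<'E'
from plant import robot
import numpy as np,cv2
s=robot.read_state();R=cv2.Rodrigues(s['orientation'])[0]
print('tool-frame shift to above slot',(R.T@(np.array([.4550,.1297,s['tool_pos'][2]])-s['tool_pos'])*1000).round(1))
E
```

```text
t 5.5 grasp [ 0.5375 -0.1871  0.233 ] toolx deg 26.91 z [ 1.3e-03 -6.0e-04 -1.0e+00] F [ 0.78  0.33 -2.83] open 0.0116 q [-0.43  0.05  1.58 -0.    1.51  0.68]
rim tilt deg [0.86 0.33] z 0.1798 exp 0.18 3184
rim ((538.6436157226562, -186.5592498779297), 60.83424758911133)
middle px [276.6 228.2]
tool-frame shift to above slot [ 6.990e+01 -3.196e+02 -3.000e-01]
```

Call:
drive_tool(
  moves=[10,0.4,-2,0,0,0,0,10,1.1,-4.9,0,0,0,0,10,1.7,-7.8,0,0,0,0,10,2.4,-10.7,0,0,0,0,10,3,-13.7,0,0,0,0,10,3.4,-15.6,0,0,0,0,10,3.4,-15.6,0,0,0,0,10,3.4,-15.6,0,0,0,0],
)

```text
t: 6.35
tool_pos: [0.5146, -0.1002, 0.3988]
orientation: [-3.055, -0.732, -0.0]
force: [0.2, 0.8, -3.2]
opening: 0.0119
gripper_force: 39.7
```

Call:
drive_tool(
  moves=[10,3.4,-15.6,0,0,0,0,10,3.4,-15.6,0,0,0,0,10,3.4,-15.6,0,0,0,0,10,3.4,-15.6,0,0,0,0,10,3.4,-15.6,0,0,0,0,10,3.4,-15.6,0,0,0,0,10,3.4,-15.6,0,0,0,0,10,3.4,-15.6,0,0,0,0],
)

```text
t: 7.15
tool_pos: [0.4824, 0.0231, 0.3988]
orientation: [-3.055, -0.731, -0.0]
force: [0.9, -0.2, -2.5]
opening: 0.0116
gripper_force: 39.7
```

Call:
drive_tool(
  moves=[10,3.2,-14.6,0,0,0,0,10,2.8,-12.7,0,0,0,0,10,2.4,-10.7,0,0,0,0,10,1.9,-8.8,0,0,0,0,10,1.5,-6.8,0,0,0,0,10,1.1,-4.9,0,0,0,0,10,0.6,-2.9,0,0,0,0,10,0.2,-1,0,0,0,0],
)

```text
t: 7.95
tool_pos: [0.4668, 0.0837, 0.3987]
orientation: [3.055, 0.731, -0.0]
force: [-0.7, 0.7, -4.2]
opening: 0.0116
gripper_force: 39.7
```

```bash
python3 chk.py b3
```

```text
t 7.95 grasp [0.4668 0.0837 0.2317] toolx deg 26.91 z [-0.e+00 -1.e-04 -1.e+00] F [-0.65  0.66 -4.17] open 0.0116 q [ 0.07 -0.21  1.83 -0.    1.52  1.17]
rim tilt deg [0.74 0.35] z 0.1785 exp 0.1787 3199
rim ((467.8062438964844, 84.19212341308594), 60.903255462646484)
middle px [276.7 228.1]
```

Call:
drive_tool(
  moves=[10,0,0,0,0,0,-2,10,0,0,0,0,0,-5,10,0,0,0,0,0,-8,10,0,0,0,0,0,-8.5,10,0,0,0,0,0,-8.5,10,0,0,0,0,0,-8.5,10,0,0,0,0,0,-8,10,0,0,0,0,0,-6],
)

```text
t: 8.8
tool_pos: [0.4669, 0.0832, 0.3987]
orientation: [2.376, 2.055, -0.0]
force: [-0.3, 0.0, -2.7]
opening: 0.0118
gripper_force: 39.7
```

Call:
drive_tool(
  moves=[10,0,0,0,0,0,-4,10,0,0,0,0,0,-2,10,0,0,0,0,0,0,10,0,0,0,0,0,0],
)

```text
t: 9.2
tool_pos: [0.4669, 0.0834, 0.3988]
orientation: [2.273, 2.169, -0.0]
force: [-1.3, -0.0, -2.5]
opening: 0.012
gripper_force: 39.7
```

```bash
python3 chk.py b4;python3 - <<'E'
from m import *
c=load('b4.npz','w');stand(c)
cv2.imwrite('pics/b4f.png',c['color'][...,::-1])
E
```

```text
t 9.2 grasp [0.4669 0.0834 0.2318] toolx deg 87.32 z [ 1.e-04 -1.e-04 -1.e+00] F [-1.35 -0.03 -2.49] open 0.012 q [ 0.07 -0.21  1.83 -0.    1.52  0.12]
rim tilt deg [0.1  0.88] z 0.1785 exp 0.1788 3197
rim ((466.9283142089844, 84.81183624267578), 60.886260986328125)
middle px [276.7 228.5]
outer [455.3 145.1] [ 39.5 110.6] 89.3
ztop 0.07476648537450065
```

View pics/b4f.png

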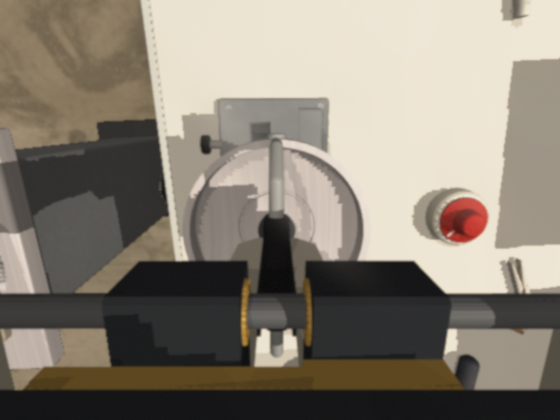

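```bash
python3 - <<'E'
from m import *
for f,G,zr,a in(('a2',(.5366,-.1878),.097,18.7),('a3',(.5374,-.1877),.097,26.8),('b1',(.5385,-.1865),.1073,26.9),('b2',(.5386,-.1866),.180,26.9),('b4',(.4669,.0848),.1788,87.3)):
    c=load(f+'.npz','w');X=cloud(c);r=np.hypot(X[...,0]-G[0],X[...,1]-G[1])
    m=(abs(X[...,2]-zr)<.006)&(r<.063)&(r>.053);Q=X[m]
    A=np.c_[Q[:,:2]-G,np.ones(len(Q))];k=np.linalg.lstsq(A,Q[:,2],rcond=None)[0]
    a=np.radians(a);t=np.degrees(k[:2]);T=lambda x:[x[0]*np.cos(a)+x[1]*np.sin(a),x[0]*np.sin(a)-x[1]*np.cos(a)]
    m=(abs(X[...,2])<.012)&(X[...,0]>.4);m[240:]=0;Q=X[m];kk=np.linalg.lstsq(np.c_[Q[:,:2]-G,np.ones(len(Q))],Q[:,2],rcond=None)[0]
    v,u=np.where((abs(X[...,2]-zr)<.006)&(r<.066)&(r>.053));P=np.array([ray(c,x,y,zr)[:2] for x,y in zip(u,v)]);B=np.c_[2*P,np.ones(len(P))]
    cc,_=cv2.minEnclosingCircle((P*1000).astype(np.float32))
    print(f,'rim tilt in tool',np.round(T(t),2),'z',k[2].round(4),'table tilt',np.round(T(np.degrees(kk[:2])),2),kk[2].round(4),len(Q),np.round(cc,1))
E
```

```text
a2 rim tilt in tool [-0.03 -0.36] z 0.0962 table tilt [-0.11 -0.13] 0.0002 85858 [ 536.6 -187.8]
a3 rim tilt in tool [0.37 0.03] z 0.0962 table tilt [ 0.06 -0.04] 0.0001 104192 [ 537.2 -187.3]
b1 rim tilt in tool [0.93 0.05] z 0.1071 table tilt [0.04 0.02] -0.0001 105755 [ 538.5 -186.4]
b2 rim tilt in tool [0.92 0.1 ] z 0.1798 table tilt [ 0.02 -0.07] 0.0002 101032 [ 538.6 -186.6]
b4 rim tilt in tool [0.9  0.06] z 0.1786 table tilt [-0.2  -0.21] 0.0011 63757 [466.9  84.8]
```

Call:
drive_tool(
  moves=[10,1.9,-0.6,0,0,-0.2,0,10,4.8,-1.4,0,0,-0.2,0,10,7.7,-2.3,0,0,-0.2,0,10,9.6,-2.9,0,0,0,0,10,9.6,-2.9,0,0,0,0,10,7.7,-2.3,0,0,0,0,10,4.8,-1.4,0,0,0,0,10,1.3,-0.4,0,0,0,0],
)

```text
t: 10.05
tool_pos: [0.4545, 0.1323, 0.3983]
orientation: [2.265, 2.167, -0.012]
force: [-0.7, -1.2, -1.9]
opening: 0.0117
gripper_force: 39.7
```

Call:
drive_tool(
  moves=[10,0,0,0,0,0,0,10,0,0,0,0,0,0],
)

```text
t: 10.25
tool_pos: [0.4548, 0.1315, 0.3983]
orientation: [2.266, 2.165, -0.012]
force: [0.2, 0.4, -1.7]
opening: 0.0115
gripper_force: 39.7
```

```bash
python3 chk.py b5; python3 - <<'E'
from m import *
from plant import robot
c=robot.read_camera('scene');np.savez('b5s.npz',**{'s_'+k:v for k,v in c.items()})
w=load('b5.npz','w')
q=proj(c,[.455,.13,.11]).astype(int);k=c['color'][q[1]-45:q[1]+45,q[0]-60:q[0]+60]
cv2.imwrite('pics/b5m.png',np.hstack([cv2.resize(w['color'],(400,300)),cv2.resize(k,(400,300),interpolation=2)])[...,::-1])
E
```

```text
t 10.25 grasp [0.4547 0.1297 0.2314] toolx deg 87.4 z [-4.000e-04 -1.060e-02 -9.999e-01] F [ 0.23  0.36 -1.73] open 0.0115 q [ 0.18 -0.21  1.83 -0.01  1.52  0.22]
rim tilt deg [0.07 0.29] z 0.1782 exp 0.1784 3167
rim ((454.7783203125, 130.5627899169922), 60.96537399291992)
middle px [276.7 227.6]
```

View pics/b5m.png

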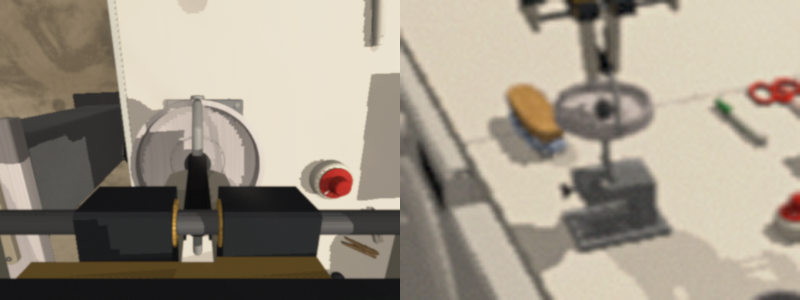

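Scene crop: the stem hangs directly over the stand's slot, the ball is centred, and the brush and timer are clear. I'll descend.

Call:
drive_tool(
  moves=[10,0,0,2,0,0,0,10,0.1,0,5,0,0,0,10,0,0,6,0,0,0,10,0.1,0,5,0,0,0,10,0,0,4,0,0,0,10,0.1,0,3,0,0,0,10,0,0,2,0,0,0,10,0,0,0,0,0,0],
)

```text
t: 11.15
tool_pos: [0.4569, 0.1326, 0.3784]
orientation: [2.261, 2.162, 0.006]
force: [-3.1, 4.0, 34.1]
opening: 0.012
gripper_force: 42.6
```

```bash
python3 chk.py b6; python3 -c "
from plant import robot
print(robot.read_state()['wrist_torque'])"
```

```text
t 11.15 grasp [0.4589 0.1315 0.2115] toolx deg 87.43 z [ 0.0121 -0.0068 -0.9999] F [-3.12  4.03 34.14] open 0.012 q [ 0.18 -0.2   1.86 -0.01  1.47  0.22]
rim tilt deg [-1.23 -0.33] z 0.1586 exp 0.1585 2978
rim ((456.5032653808594, 131.4839324951172), 61.009002685546875)
middle px [275.5 228. ]
[ 0.34703823  0.9426913  -0.08067516]
```

It made contact: 34 N up, with the T touching the slot's edge. I'll back off gently and remeasure.

Call:
drive_tool(
  moves=[10,0,0,-1,0,0,0,10,0,0,-2,0,0,0,10,0,0,-3,0,0,0,10,0,0,-4,0,0,0,10,0,0,-4,0,0,0,10,0,0,-4,0,0,0,10,0,0,-3,0,0,0,10,0,0,-1,0,0,0],
)

```text
t: 12.0
tool_pos: [0.4548, 0.1319, 0.3934]
orientation: [2.266, 2.166, -0.012]
force: [0.1, 0.8, -3.3]
opening: 0.0119
gripper_force: 39.8
```

```bash
python3 chk.py b7; python3 - <<'E'
from h import *
# stem seen below the dish in the scene view (dish at b5 pose) : pixel centre columns by height
c=load('b5s.npz','s')
for z in(.14,.13,.12,.11,.10,.095):print(z,proj(c,[.4548,.1305,z]).round(1))
q=proj(c,[.4548,.1305,.11]).astype(int);print(q);print(cv2.cvtColor(c['color'],cv2.COLOR_RGB2GRAY)[q[1]-12:q[1]+26,q[0]-14:q[0]+15])
E
```

```text
t 12.0 grasp [0.4547 0.1301 0.2264] toolx deg 87.41 z [-6.000e-04 -1.050e-02 -9.999e-01] F [ 0.08  0.8  -3.32] open 0.0119 q [ 0.18 -0.21  1.84 -0.01  1.51  0.22]
rim tilt deg [-0.68  0.21] z 0.1734 exp 0.1734 3211
rim ((453.5974426269531, 130.86366271972656), 61.070003509521484)
middle px [276.6 227.6]
0.14 [240.4 175.6]
0.13 [240.5 177.8]
0.12 [240.6 179.9]
0.11 [240.7 182.1]
0.1 [240.8 184.2]
0.095 [240.8 185.3]
[240 182]
[[113 102 105 ... 159 147 142]
 [116 102 109 ... 152 135 129]
 [109  95  98 ... 135 121 125]
 ...
 [144 135 133 ...  76  94 102]
 [129 130 136 ... 102 105 106]
 [132 133 134 ...  93  87  81]]
```

```bash
sed -i 's/def stand(c):/def stand(c,th=.008):/;s/abs(Z-.075)<.008/abs(Z-.0747)<th/;s/np.ones((3,3))/np.ones((2,2))/' m.py; python3 - <<'E'
from m import *
for f in('a2','b4'):
    for th in(.004,.003,.002,.0015):print(f,th);stand(load(f+'.npz','w'),th)
c=load('a2.npz','w');Z=cloud(c)[...,2];print('noise',np.nanstd(Z[60:75,60:100]))
E
```

```text
a2 0.004
outer [464.3 129.4] [66.3 92. ] 87.5
hole [453.8 129.6] [38.2 17.5] 87.4
ztop 0.074717531502286
a2 0.003
outer [464.3 129.7] [65.6 92.1] 87.6
hole [453.7 129.8] [38.8 18. ] 87.4
ztop 0.07473247303036658
a2 0.002
outer [464.1 129.8] [65.5 91.8] 87.7
hole [453.5 130.5] [40.1 19.3] 87.9
ztop 0.07475997844693746
a2 0.0015
outer [464.1 130.1] [64.8 91.7] 87.6
hole [453.9 131. ] [24.8 41.8] 1.3
ztop 0.07478147635686068
b4 0.004
outer [466.2 143.8] [39.6 92.1] 88.9
ztop 0.07484370604443889
b4 0.003
outer [465.9 143.8] [39.6 91.4] 88.9
ztop 0.0748466812556906
b4 0.002
outer [465.9 143.8] [39.6 91.4] 88.9
ztop 0.07486204721085613
b4 0.0015
outer [465.9 143.7] [39.6 91.3] 88.8
ztop 0.07487167821781883
noise 0.000815152076487224
```

```bash
python3 - <<'E'
from m import *
for f in('b4','b5','b7'):
    c=load(f+'.npz','w');X=cloud(c);Z=X[...,2];print(f)
    # far (+y) edge and -x / +x edges of the top face, world mm at z=.0747
    m=(abs(Z-.0747)<.003)&(X[...,1]>.1);m=cv2.morphologyEx(m.astype(np.uint8),cv2.MORPH_OPEN,np.ones((3,3)))
    stand(c,.003)
    v,u=np.where(m);
    E=[];
    for col in range(u.min()+6,u.max()-5,4):
        E.append(ray(c,col,v[u==col].min()-.5,.0747)[:2]*1000)
    E=np.array(E);k=np.polyfit(E[:,0]-454,E[:,1],1);print('far edge y at x=454:',k[1].round(2),'slope deg',np.degrees(k[0]).round(2),'rms',np.std(E[:,1]-np.polyval(k,E[:,0]-454)).round(2))
    # across x: rows
    for row in range(v.min()+6,v.max()-5,6):
        uu=u[v==row];a=ray(c,uu.min()-.5,row,.0747)*1000;b=ray(c,uu.max()+.5,row,.0747)*1000;print(np.round([*a[:2],*b[:2]],1))
print('a2 post/tongue');c=load('a2.npz','w');stand(c,.003)
E
```

```text
b4
outer [465.9 143.8] [39.6 91.4] 88.9
ztop 0.0748466812556906Traceback (most recent call last):
  File "<stdin>", line 10, in <module>
    return umr_minimum(a, axis, None, out, keepdims, initial, where)
ValueError: zero-size array to reduction operation minimum which has no identity
```

```bash
python3 - <<'E'
from m import *
for f in('b4','b5','b7'):
    c=load(f+'.npz','w');X=cloud(c);Z=X[...,2];print(f)
    m=((abs(Z-.0747)<.003)&(X[...,1]>.1)).astype(np.uint8)
    n,l,st,_=cv2.connectedComponentsWithStats(m);m=l==1+np.argmax(st[1:,4]);v,u=np.where(m);print(u.min(),u.max(),v.min(),v.max(),len(u))
    E=np.array([ray(c,k,v[u==k].min()-.5,.0747)[:2]*1000 for k in range(u.min()+4,u.max()-3,2) if (u==k).any()])
    k=np.polyfit(E[:,0]-454,E[:,1],1);r=E[:,1]-np.polyval(k,E[:,0]-454);g=abs(r)<1;k=np.polyfit(E[g,0]-454,E[g,1],1)
    print('far edge y at 454',k[1].round(2),'deg',np.degrees(k[0]).round(2),g.mean().round(2))
    for row in range(v.min()+3,v.max()-2,4):
        uu=u[v==row];print(np.round([*(ray(c,uu.min()-.5,row,.0747)*1000)[:2],*(ray(c,uu.max()+.5,row,.0747)*1000)[:2]],1))
E
```

```text
b4
220 322 108 155 3170
far edge y at 454 164.57 deg -2.01 1.0
[420.1 163.6 511.3 159.3]
[419.8 160.2 511.3 155.8]
[420.4 156.8 511.2 152.4]
[420.1 153.3 511.2 148.9]
[419.7 149.8 511.1 145.5]
[419.4 146.4 511.1 142. ]
[419.1 142.9 511.  138.4]
[418.8 139.3 511.  134.9]
[419.4 135.7 511.  131.3]
[419.1 132.2 510.  127.8]
[418.7 128.6 426.  128.2]
b5
336 336 159 159 1Traceback (most recent call last):
  File "<stdin>", line 7, in <module>
IndexError: too many indices for array: array is 1-dimensional, but 2 were indexed
```

Call:
drive_tool(
  moves=[10,0.8,-1.1,0,-0.3,0,0,10,0.8,-1.2,0,-0.4,0,0,10,0,0,0,0,0,0,10,0,0,0,0,0,0],
)

```text
t: 12.45
tool_pos: [0.4524, 0.1336, 0.3932]
orientation: [2.259, 2.16, 0.001]
force: [-0.1, 0.1, -2.5]
opening: 0.0115
gripper_force: 39.8
```

```bash
python3 chk.py b8
```

```text
t 12.45 grasp [0.4543 0.1318 0.2262] toolx deg 87.42 z [ 0.0116 -0.011  -0.9999] F [-0.06  0.11 -2.53] open 0.0115 q [ 0.18 -0.22  1.85 -0.01  1.5   0.23]
rim tilt deg [-0.09  0.1 ] z 0.1732 exp 0.1732 3198
rim ((454.1709289550781, 132.54737854003906), 61.070804595947266)
middle px [275.5 227.6]
```

Call:
drive_tool(
  moves=[10,0,0,2,0,0,0,10,0.1,-0.1,3,0,0,0,10,0,0,3,0,0,0,10,0.1,-0.1,3,0,0,0,10,0,0,2,0,0,0,10,0,0,1,0,0,0,10,0,0,0,0,0,0],
)

```text
t: 13.2
tool_pos: [0.4524, 0.1336, 0.3791]
orientation: [2.26, 2.16, 0.001]
force: [-1.3, 0.2, -3.0]
opening: 0.0117
gripper_force: 39.8
```

No contact yet, with the tip at about 72 mm. Continuing.

Call:
drive_tool(
  moves=[10,0,0,1,0,0,0,10,0.1,-0.1,2,0,0,0,10,0,0,2,0,0,0,10,0,0,1,0,0,0,10,0,0,0,0,0,0],
)

```text
t: 13.7
tool_pos: [0.4524, 0.1336, 0.373]
orientation: [2.26, 2.16, 0.001]
force: [-0.3, 0.1, -3.3]
opening: 0.0117
gripper_force: 39.8
```

Call:
drive_tool(
  moves=[10,0,0,2,0,0,0,10,0.1,-0.1,3,0,0,0,10,0,0,3,0,0,0,10,0,0,3,0,0,0,10,0.1,-0.1,3,0,0,0,10,0,0,1,0,0,0],
)

```text
t: 14.3
tool_pos: [0.4523, 0.1337, 0.3577]
orientation: [2.26, 2.16, 0.0]
force: [-1.0, 0.1, -2.2]
opening: 0.0116
gripper_force: 39.8
```

Call:
drive_tool(
  moves=[10,0,0,2,0,0,0,10,0.1,-0.1,3,0,0,0,10,0,0,3,0,0,0,10,0,0,3,0,0,0,10,0.1,-0.1,3,0,0,0,10,0,0,2,0,0,0,10,0,0,0,0,0,0],
)

```text
t: 15.0
tool_pos: [0.4523, 0.1337, 0.3418]
orientation: [2.26, 2.16, 0.0]
force: [-0.0, 0.2, -2.8]
opening: 0.012
gripper_force: 39.8
```

```bash
python3 chk.py b9
```

```text
t 15.0 grasp [0.4541 0.1319 0.1749] toolx deg 87.41 z [ 0.011  -0.0112 -0.9999] F [-0.02  0.18 -2.81] open 0.012 q [ 0.18 -0.19  1.92 -0.01  1.4   0.23]
rim tilt deg [-0.13  0.12] z 0.1218 exp 0.1219 3204
rim ((453.95611572265625, 132.57723999023438), 61.06889724731445)
middle px [275.6 227.6]
```

View pics/b9.png

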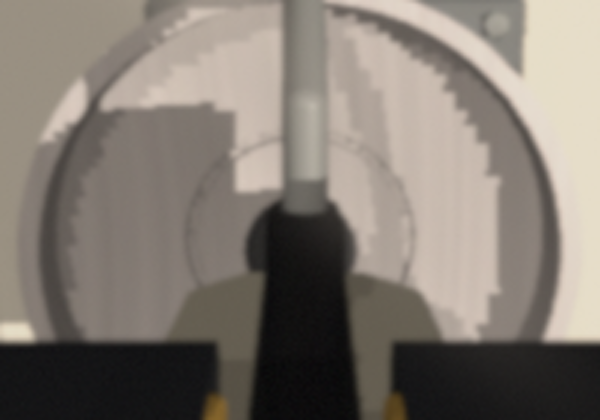

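The dish underside is at 90 mm, level, and the ball sits in the middle at (302,245). The wrist carries only the dish's weight. Next is the quarter turn about the world vertical, so I'm working out the body-frame numbers.

```bash
python3 - <<'E'
from plant import robot
import numpy as np,cv2
s=robot.read_state();R=cv2.Rodrigues(s['orientation'])[0];G=s['tool_pos']+.167*R[:,2]
a=-R[2]  # world -z axis in tool frame
r=R.T@(s['tool_pos']-[*G[:2],s['tool_pos'][2]])*1000
print('axis',a.round(4),'r',r.round(2),'shift per deg',(np.radians(1)*np.cross(a,r)).round(4))
E
```

```text
axis [ 0.0106 -0.0119  0.9999] r [ 1.76 -1.98 -0.04] shift per deg [ 0.0346  0.0308 -0.    ]
```

Call:
drive_tool(
  moves=[10,0.07,0.06,0,0.02,-0.02,2,10,0.14,0.12,0,0.04,-0.05,4,10,0.21,0.18,0,0.06,-0.07,6,10,0.21,0.18,0,0.06,-0.07,6,10,0.21,0.18,0,0.06,-0.07,6,10,0.21,0.18,0,0.06,-0.07,6,10,0.14,0.12,0,0.04,-0.05,4,10,0.07,0.06,0,0.02,-0.02,2],
)

```text
t: 15.85
tool_pos: [0.4539, 0.1346, 0.3425]
orientation: [2.819, 1.352, -0.005]
force: [0.3, 0.2, -3.2]
opening: 0.012
gripper_force: 39.8
```

```bash
python3 chk.py c1
```

```text
t 15.85 grasp [0.4546 0.132  0.1755] toolx deg 51.24 z [ 0.0038 -0.0155 -0.9999] F [ 0.34  0.21 -3.19] open 0.012 q [ 0.19 -0.18  1.91 -0.02  1.41  0.87]
rim tilt deg [0.02 0.19] z 0.1225 exp 0.1225 3206
rim ((454.7767333984375, 132.56692504882812), 61.05825424194336)
middle px [275.5 227.4]
```

Call:
drive_tool(
  moves=[10,0.07,0.06,0,0.02,-0.02,2,10,0.17,0.15,0,0.05,-0.06,5,10,0.24,0.22,0,0.07,-0.08,7,10,0.28,0.25,0,0.08,-0.1,8,10,0.28,0.25,0,0.08,-0.1,8,10,0.28,0.25,0,0.08,-0.1,8,10,0.24,0.22,0,0.07,-0.08,7,10,0.17,0.15,0,0.05,-0.06,5],
)

```text
t: 16.7
tool_pos: [0.4561, 0.1341, 0.3425]
orientation: [3.129, 0.032, -0.015]
force: [1.1, 0.6, -3.6]
opening: 0.0119
gripper_force: 39.8
```

Call:
drive_tool(
  moves=[10,0.08,0.07,0,0.02,-0.03,2.4,10,0.03,0.03,0,0.01,-0.01,1,10,0,0,0,0,0,0,10,0,0,0,0,0,0],
)

```text
t: 17.1
tool_pos: [0.4562, 0.134, 0.3423]
orientation: [3.129, -0.053, -0.015]
force: [1.4, 0.0, -2.8]
opening: 0.0119
gripper_force: 39.8
```

```bash
python3 chk.py c2; python3 - <<'E'
from m import *
from plant import robot
c=robot.read_camera('scene');w=load('c2.npz','w')
q=proj(c,[.455,.13,.1]).astype(int);k=c['color'][q[1]-45:q[1]+45,q[0]-60:q[0]+60]
cv2.imwrite('pics/c2m.png',np.hstack([cv2.resize(w['color'],(400,300)),cv2.resize(k,(400,300),interpolation=2)])[...,::-1])
E
```

```text
t 17.1 grasp [0.4545 0.132  0.1754] toolx deg -1.93 z [-0.01   -0.012  -0.9999] F [ 1.44  0.04 -2.76] open 0.0119 q [ 0.18 -0.17  1.9  -0.01  1.42  1.79]
rim tilt deg [0.16 0.08] z 0.1223 exp 0.1224 3207
rim ((454.8691101074219, 132.06187438964844), 61.06340789794922)
middle px [275.3 227.1]
```

View pics/c2m.png

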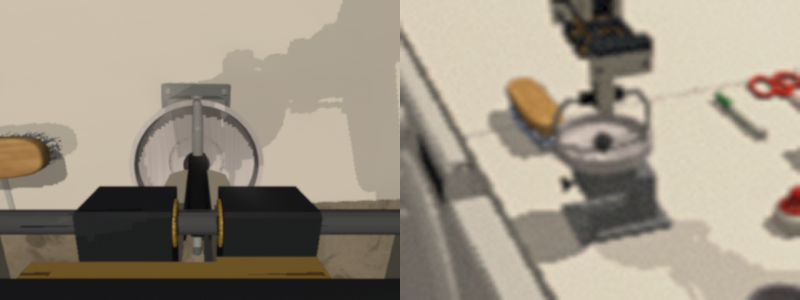

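The bail now lies square across the slot, with the dish level (about 0.2°), its underside about 15 mm above the tongue and the ball in the middle. The forces show only the dish's weight, so I'm handing in.

```bash
python3 - <<'E'
from plant import robot
print(robot.close_job())
E
```

```text
the job is handed in; nothing more can be done
None
```

I handed the job in with the dish still gripped: the T was passed down through the slot and turned square across it, the dish level and about 15 mm above the stand, the ball in the middle; on the first try the T caught the slot's edge at about 34 N, so I backed off, corrected by 2 mm and it went through freely.

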